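# Gauge a beech rail and pass it through the check flap

## Robot

A 6-joint arm with a two-finger parallel gripper is mounted at the origin on the work surface. World frame = base frame: x ahead of the robot, y to its left, z up, the work surface at z = 0. Lengths are in m, angles in rad, forces in N, time in s.
With the tool pointing down it reaches from about 0.325 to 0.775 m from the base axis. Payload 5.5 kg.
Tool frame: the origin (TCP) lies midway between the tips of the shut fingers; the grasp point (between the pads) lies 19 mm behind it (pinch_z is the distance from the TCP to the grasp point, in m); z points along the fingers, y is the line along which they close (so a half turn about z gives the same grasp; the last joint's range is limited). The gripper opens to 88 mm and grips with 3 to 60 N. Pads are 20 mm wide; open, the fingers measure 115 mm over their backs; the gripper's body (75 mm by 178 mm) begins 61 mm behind the grasp point.
Start: joints at [-1.257, 0.091, 1.231, -0, 1.82, -0.057], TCP at [0.217, -0.559, 0.199] pointing down, gripper open.
Joint ranges: [-2.87, 2.87], [-0.86, 2.18], [0.17, 2.46], [-1.51, 4.65], [0.06, 2.69], [-2.65, 2.65]. Speed limits (rad/s): [2.57, 2.57, 3.01, 3.14, 3.14, 3.14].

## Interface

Orientations are given as [roll, pitch, yaw] about the fixed x, y, z axes, in that order (R = Rz(yaw) Ry(pitch) Rx(roll)).
In Python, from bench import * gives the robot as it stands.
- The arm moves only by the tool play_rows, never from a script. Its argument "motion" is one flat list of numbers, 4 for each row, row after row: the shift along the tool's x, y, z in cm, then the turn about the tool's z in degrees. In form: [dx, dy, dz, roll, dx, dy, dz, roll, ...]. A call has 1 to 20 rows; each row is the pose to reach, as a shift and turn from the pose commanded when the call began, along the tool's axes at that moment; what a row does not reach only later rows make up. A row lasts 1/8 s, in which the tool goes at most 62.5 mm and 10.7 degrees, less where a joint would pass 70% of its speed; a pose out of reach is approached as far as the arm can. A call with a gripper value outside its range is refused whole. "claw" is the finger opening in cm, from 0 to 8.78, set as the call begins (left out, the last holds). The fingers move at their own pace and stop on an object; "squeeze" is the grip in N (left out, the last holds). Time passes only in rows, so rows that repeat a pose let the fingers close. It gives the time, the measured TCP pose, the force, the opening and the grip force at its end, in the units of the state.
- observe(): the state, without advancing time (a new reading comes with each control period).
- capture(name): name is "scene" or "top"; returns a dict with "img" (384x512x3 uint8, red, green, blue), "mtx" (3x3 intrinsics, pixels), "dist" ([k1, k2, p1, p2, k3] as OpenCV has them; the pictures are not rectified), "R" (3x3) and "t" (3): a world point X has camera coordinates R X + t. Camera axes: x right, y down, z forward; pixel columns grow to the right and rows downward; lengths in m; the calibration is good to about 2 mm. A picture is of the moment at which its call begins. There is no depth.
- job_done(): hands the job in; it is judged then, once.
The state is a dict: "clock": time; "q": joint angles; "joint_velocities": joint speeds; "tau": joint torques, N m; "tool_pos": TCP position; "ee_rot": TCP orientation; "wrist_force": force on the tool from outside, world axes, zero at the start; "moment": the same for the moment, N m; "width": finger opening in m; "gripper_force": force on a finger pad.
Only numpy, scipy, OpenCV 4.12 (cv2) and the standard library are available. Lean on these libraries where they do the work, as an engineer would, in place of code of your own. Each camera call takes 0.05 s, during which the arm holds its last target. There are 200 camera calls.

## Task

Check the height of the beech rail lying on the gauge bed: slide it along the bed, without lifting it, until the whole measuring foot is over it, press the sprung cap gently down so that the foot sits on the rail, hold it steady for a second without bottoming the cap out, and let it spring back up. Then push the rail on through the orange check flap into the bay, until the flap falls fully shut behind it. Leave everything else on the table where it is.

Things in the scene. Friction and masses are not known exactly. Their poses are not given: they have to be found in the camera images.
- bed: Gauge bed: aluminium plate, top 20 mm above the table; its place and yaw vary. Origin on the table under it. +y: the way the rail travels (infeed at -y, gauge at y = 0, flap at y = 100 mm, then the bay); +x: across the bed, away from the robot. In its frame, mm: plate x -145 to 205, y -260 to 260. The near side is open: nothing overhangs at x below 58.
- fence_mid (a point): Middle of the top of the dark back fence's face: x = 130, y = 0 mm of the bed, fence 12 mm high. It runs along y. A bar of the same height across the bed, its face at y = 243 mm, is the bay's end stop.
- head_mid (a point): Centre of the white gauge head, at x = 90, y = 0 of the bed, 118 mm above the table: 24 (x) x 54 (y) x 60 mm (z). A grey arm holds it to a steel column, 24 mm thick, at x = 172 mm, top 185 mm above the table.
- rail_center (a point): Centre (half-way up) of the rail to check: loose beech, 240 long (x axis) x 40 wide (y axis) x 18 mm high, 0.10 to 0.17 kg, the only rail on the bed (infeed half), its length across the bed within 0.15 rad. Pushed at mid-length from its -y side, two fingers 50 mm apart keep it square; gauge and flap reach only over its far (+x) end.
- cap_top (a point): Centre of the top of the black press cap (red band), 28 mm across, 18 mm high, straight above the foot, 206 mm above the table when up. It takes the foot down with it (1 N at first, 2.5 N at 16 mm). Once the foot stands on a part the cap gives 10 mm more on its own spring (5 to 9 N), then is bottomed out, hard. All springs back up when let go.
- foot_tip (a point): Centre of the underside of the round steel measuring foot, 16 mm in diameter, at x = 90, y = 0 mm of the bed, 34 mm above the bed when up.
- gauge_foot (a joint): Travel of the foot downwards in m: 0 up, at most 0.032. Foot height above the bed = 0.034 - value; on the 18 mm rail it reads 0.016. A red pointer at the white head moves with it.
- gauge_cap (a joint): How far the cap is pressed in on its own spring, relative to the foot, in m: 0 free, 0.010 bottomed out. It stays about 0 until the foot stands on something.
- flap (a joint): Angle of the orange check flap in rad: 0 hanging shut, grows as its lower edge swings to the bed's +y and up (at most 1.4); it opens no other way and falls shut by its weight (30 g). The rail passing under lifts it to about 0.95 and is clear of it once its rear edge is 30 mm beyond the hinge.
- flap_hinge (a point): Middle of the flap's hinge line, at x = 98, y = 100 mm of the bed and 38 mm above the bed. The flap is 56 mm wide across the bed (x 70 to 126), hangs 35 mm down and ends 3 mm above the bed.
- master: Loose steel setting block 30 x 30 x 18 mm on the bed behind the back fence; leave alone.
- next_a_center (a point): Centre of the lower of two beech rails stacked on the table to the right of the bed, each 240 x 40 x 18 mm; leave alone.
- next_b_center (a point): Centre of the upper of these two stacked rails; leave alone.
- mug: White mug, 82 mm across, 85 mm high, origin under its middle; leave alone.
- spray: Amber spray bottle with a white head, 72 mm across, 190 mm high, origin under its middle; leave alone.
- oil: Small clear bottle, 32 mm across, 85 mm high, origin under its middle; leave alone.
- driver: Screwdriver with a red handle lying on the table beyond the bed, about along its back edge; leave alone.
- rubber: White eraser, 45 x 22 x 12 mm, on the table to the right; leave alone.

How it is judged:
By the outcome, as a careful person would: the job done as asked, in the order asked, and still so for the second after the job is handed in, with the robot touching nothing.
It also fails if it takes over 70 s, if anything falls off the work surface, if the arm or the gripper's body presses on something with over 40 N, if the wrist force passes 120 N, or if a joint passes its speed limit or range.

## Working session

There is one attempt and no reset: what is moved stays moved. The work goes in short steps, Python scripts to look and compute and a tool call to move; the robot and the scene stay as the last step left them, time stands still between calls to the robot, and variables do not carry over. Pictures are saved under pics/ and viewed, at most 10 in all, crops included, and the job is handed in when it is done.

Besides the shell and the picture viewer there is one more tool, called after "Call:" as name(argument=value, ...) on one line, values as JSON. play_rows: Moves the arm, as the interface text tells. Its arguments: {"type":"object","properties":{"motion":{"type":"array"},"claw":{"type":"number"},"squeeze":{"type":"number"}},"required":["motion"]}

```bash
mkdir -p pics; ls; python3 - <<'E'
from bench import *
import cv2
print(observe())
for n in ("scene","top"):
    c=capture(n); cv2.imwrite(f"pics/{n}0.png",cv2.resize(c["img"][:,:,::-1],(800,600),interpolation=cv2.INTER_CUBIC)); print(n,c["mtx"],c["dist"],c["R"],c["t"])
E
```

```text
pics
{'clock': 0.0, 'q': array([-1.25671338e+00,  9.18287840e-02,  1.23189215e+00, -1.43637216e-05,
        1.81976729e+00, -5.66804743e-02]), 'joint_velocities': array([-1.72883706e-03, -5.71149805e-04,  9.69216006e-05,  9.14129698e-04,
       -1.35198774e-03, -1.19732757e-03]), 'tau': array([ 6.29961578e-04, -4.46454692e+01, -4.06446505e+01,  6.98741083e-02,
        2.93699896e-02, -1.14370939e-04]), 'tool_pos': array([ 0.21729623, -0.55890739,  0.19772138]), 'ee_rot': array([-3.13969933e+00, -9.34794353e-05,  3.70759810e-01]), 'wrist_force': array([-0.37101898, -0.42561795,  0.50481134]), 'moment': array([ 0.00932416,  0.00204531, -0.00535672]), 'gripper_force': 0.0, 'width': 0.08764567137161795}
scene [[395.68260954   0.         257.57838635]
 [  0.         395.68260954 193.42171315]
 [  0.           0.           1.        ]] [-0.03582623  0.          0.          0.          0.        ] [[ 0.75803483  0.65195298 -0.01845289]
 [ 0.43450227 -0.52589748 -0.73119055]
 [-0.48640618  0.54625008 -0.68192366]] [-0.37927179 -0.13641765  1.52508885]
top [[436.2116582    0.         263.53323083]
 [  0.         436.2116582  194.86277522]
 [  0.           0.           1.        ]] [0.0377485 0.        0.        0.        0.       ] [[ 0.01576118 -0.99975496  0.01554372]
 [-0.9866272  -0.01807274 -0.16198807]
 [ 0.1622293  -0.01278273 -0.98667029]] [-0.04488839  0.55338164  1.35372654]
```

View pics/scene0.png

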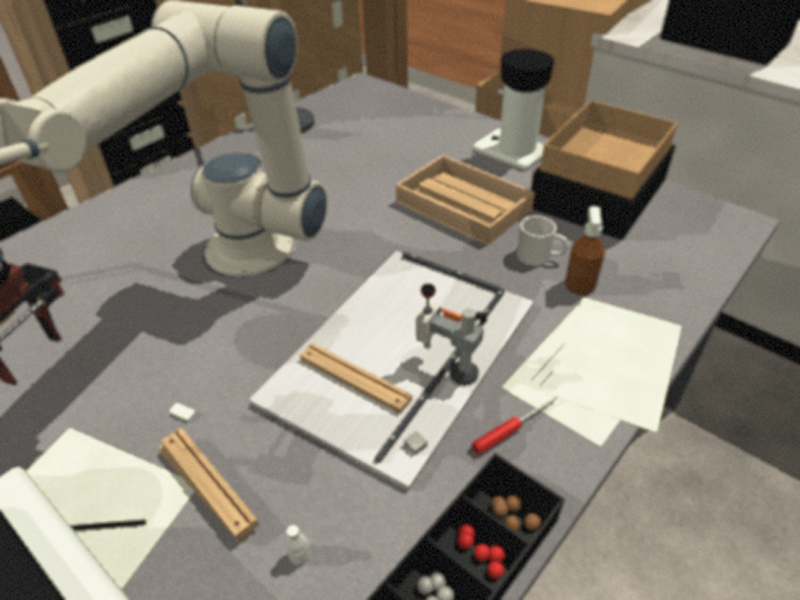

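View pics/top0.png

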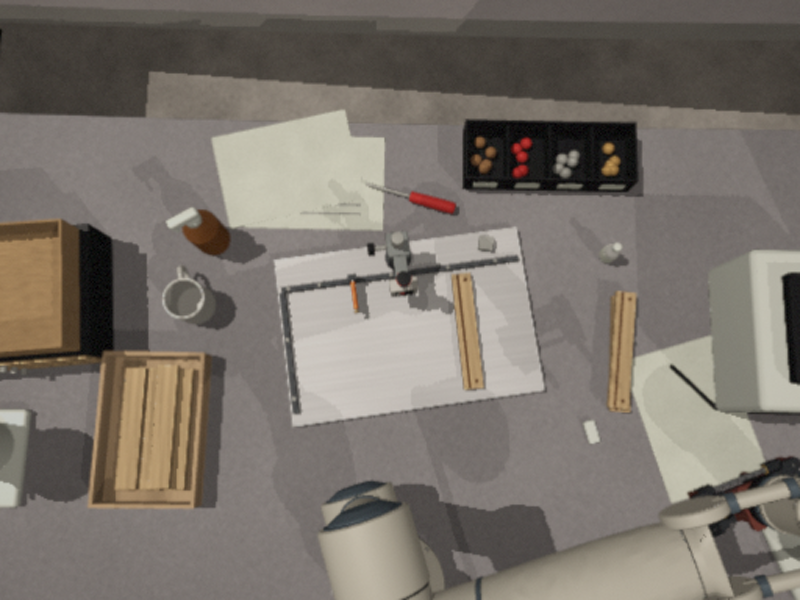

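The top picture (800x600) shows the plate corners at about (275,259), (517,228), (544,391) and (293,426). The rail's top corners are near (453,274), (472,273), (484,387) and (461,390), and the cap is at (403,279). The orange flap is near (355,295).

```bash
cat > h.py <<'E'
import numpy as np, cv2
from bench import *
from scipy.optimize import least_squares
def ray(c,px,z):   # px in native pixels -> world point at height z
    px=np.array(px,float).reshape(-1,1,2)
    u=cv2.undistortPoints(px,c["mtx"],c["dist"])[:,0]
    d=np.c_[u,np.ones(len(u))]@c["R"]; o=-c["R"].T@c["t"]
    return o+d*((z-o[2])/d[:,2])[:,None]
def proj(c,X):
    return cv2.projectPoints(np.array(X,float).reshape(-1,3),cv2.Rodrigues(c["R"])[0],c["t"],c["mtx"],c["dist"])[0][:,0]
def fit(P,W):
    f=lambda p:(np.array(P)@np.array([[np.cos(p[2]),np.sin(p[2])],[-np.sin(p[2]),np.cos(p[2])]])+p[:2]-W[:,:2]).ravel()
    s=least_squares(f,[.5,0,0]); return s.x,s.fun.reshape(-1,2)
def b2w(p,b):
    b=np.atleast_2d(b); c,s=np.cos(p[2]),np.sin(p[2]); return np.c_[p[0]+c*b[:,0]-s*b[:,1],p[1]+s*b[:,0]+c*b[:,1]]
E
python3 - <<'E'
from h import *
c=capture("top"); k=.64; np.set_printoptions(precision=4,suppress=True)
W=ray(c,np.array([(275,259),(517,228),(544,391),(293,426)])*k,.02)
p,r=fit([(.205,.26),(.205,-.26),(-.145,-.26),(-.145,.26)],W); print("bed",p,r)
R=ray(c,np.array([(453,274),(472,273),(484,387),(461,390)])*k,.038)
q,r=fit([(.12,.02),(.12,-.02),(-.12,-.02),(-.12,.02)],R); print("rail",q,r)
cp=ray(c,np.array([403,279])*k,.206)[0]; print("cap seen",cp,"exp",b2w(p,(.09,0)))
s=capture("scene"); 
# annotated crops
def ann(c,fn,x0,y0,x1,y1,z):
    im=cv2.resize(c["img"][:,:,::-1],None,fx=z,fy=z,interpolation=cv2.INTER_CUBIC)
    def L(pts,col,cl=True):
        a=((proj(c,pts)+.5)*z-.5); cv2.polylines(im,[np.int32(a*16)],cl,col,1,cv2.LINE_AA,4)
    B=lambda l,h:np.c_[b2w(p,l),np.full(len(l),h)]
    L(B([(.205,.26),(.205,-.26),(-.145,-.26),(-.145,.26)],.02),(255,0,0))
    L(B([(.13,-.26),(.13,.243),(-.145,.243)],.032),(0,255,0),False)
    L(B([(.07,.1),(.126,.1)],.058),(255,0,255),False)
    t=np.linspace(0,6.3,20); L(B(np.c_[.09+.014*np.cos(t),.014*np.sin(t)],.206),(0,255,255))
    L(np.c_[b2w(q,[(.12,.02),(.12,-.02),(-.12,-.02),(-.12,.02)]),np.full(4,.038)],(0,0,255))
    cv2.imwrite(fn,im[int(y0*z):int(y1*z),int(x0*z):int(x1*z)])
ann(c,"pics/a.png",165,135,360,280,4); ann(s,"pics/b.png",155,155,350,315,4)
print(b2w(p,q[:2])) if 0 else None
co,si=np.cos(p[2]),np.sin(p[2]); d=q[:2]-p[:2]; print("rail in bed",co*d[0]+si*d[1],-si*d[0]+co*d[1],q[2]-p[2])
E
```

```text
bed [ 0.4868 -0.0329  0.1517] [[ 0.0003  0.0017]
 [ 0.0012 -0.0014]
 [-0.0007 -0.0021]
 [-0.0008  0.0018]]
rail [ 0.5039 -0.1507  0.0893] [[ 0.0005  0.0003]
 [ 0.0012  0.    ]
 [-0.0025  0.0032]
 [ 0.0008 -0.0035]]
cap seen [ 0.5745 -0.0166  0.206 ] exp [[ 0.5758 -0.0193]]
rail in bed -0.0009379830307151872 -0.11897985119060048 -0.06241084374408226
```

View pics/a.png

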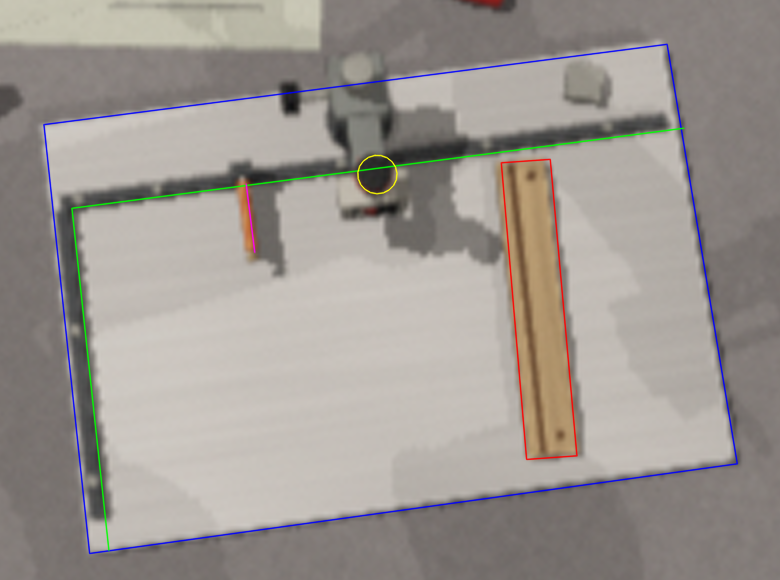

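View pics/b.png

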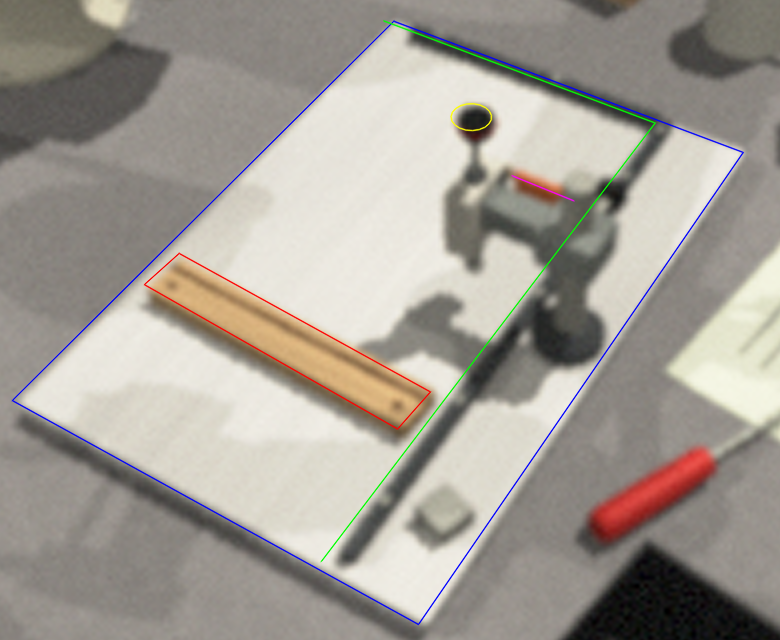

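Both overlays match the plate, the fence and the rail to within a few mm. In the scene crop the cap sits at about (476,122), against the predicted (472,117). I'm setting out with these poses: above the infeed behind the rail, with fingers along bed x. I'll keep the push centre at x ≈ -35 mm so the gripper body clears the head.

```bash
cat >> h.py <<'E'
BED=np.array([.4868,-.0329,.1517])
def go(bx,by,z,yaw=BED[2]+np.pi/2):
    s=observe(); w=b2w(BED,(bx/1e3,by/1e3))[0]; p=s["tool_pos"]; y=s["ee_rot"][2]
    d=np.r_[w,z]-p; cy,sy=np.cos(y),np.sin(y)
    print("shift cm",np.round(100*np.array([cy*d[0]+sy*d[1],sy*d[0]-cy*d[1],-d[2]]),2),"roll deg",round(np.degrees(-(yaw-y)),1),"rpy",np.round(s["ee_rot"],4),"t",s["clock"])
def where():
    s=observe(); d=s["tool_pos"][:2]-BED[:2]; c,n=np.cos(BED[2]),np.sin(BED[2])
    print("bed mm",np.round([1e3*(c*d[0]+n*d[1]),1e3*(-n*d[0]+c*d[1])],1),"z",round(s["tool_pos"][2]*1e3,1),"yaw rel",round(s["ee_rot"][2]-BED[2]-np.pi/2,4),"F",np.round(s["wrist_force"],2),"t",s["clock"])
E
python3 -c "
from h import *
where();go(-35,-170,.12)"
```

```text
bed mm [-345.9 -479.4] z 198.1 yaw rel -1.3517 F [ 0.61  0.03 -0.7 ] t 0.2
shift cm [ 37.07 -23.44   7.81] roll deg -77.4 rpy [-3.1404e+00 -1.0000e-04  3.7080e-01] t 0.2
```

Call:
play_rows(motion=[3.1,-1.95,0.6,-6.5,6.2,-3.9,1.2,-13,9.3,-5.9,1.9,-19.4,12.4,-7.8,2.6,-25.8,15.5,-9.8,3.3,-32.2,18.5,-11.7,3.9,-38.7,21.6,-13.7,4.5,-45.1,24.7,-15.6,5.2,-51.6,27.8,-17.6,5.8,-58,30.9,-19.5,6.5,-64.5,34,-21.5,7.2,-71,37.1,-23.4,7.8,-77.4,37.1,-23.4,7.8,-77.4,37.1,-23.4,7.8,-77.4], claw=8.5)

```text
clock: 1.95
tool_pos: [0.4781, -0.2071, 0.1209]
ee_rot: [-3.141, 0.0, 1.721]
wrist_force: [0.4, -0.9, 0.7]
width: 0.0849
gripper_force: 0.0
```

```bash
python3 -c "
from h import *
where();go(-35,-170,.026)
c=capture('top');im=cv2.resize(c['img'][110:300,150:370,::-1],None,fx=3.6,fy=3.1578);im=cv2.resize(c['img'][110:276,150:370,::-1],None,fx=3.6,fy=3.6);cv2.imwrite('pics/c.png',im)"
```

```text
bed mm [ -34.9 -170.9] z 120.9 yaw rel -0.0019 F [ 0.41 -0.9   0.67] t 1.95
shift cm [ 0.09 -0.01  9.49] roll deg -0.1 rpy [-3.1411e+00  4.0000e-04  1.7206e+00] t 1.95
```

View pics/c.png

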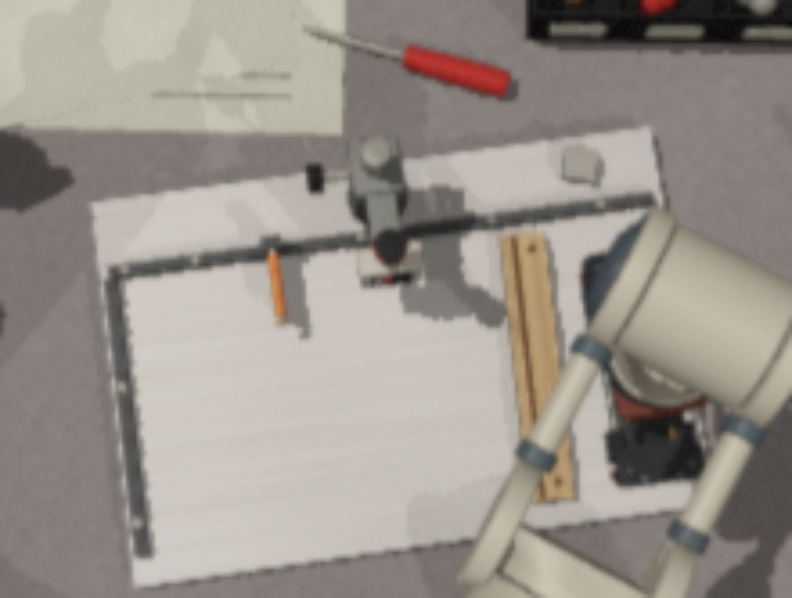

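The close view shows the gripper's long side lying along bed x, behind the rail, which spans about (525,240) to (555,495). Descending, then pushing the first part.

Call:
play_rows(motion=[0,0,2.5,0,0,0,5,0,0,0,7.5,0,0,0,9.1,0,0,0,9.5,0,0,0,9.5,0])

```text
clock: 2.75
tool_pos: [0.4786, -0.2071, 0.0264]
ee_rot: [3.141, 0.0, 1.721]
wrist_force: [0.4, -0.4, 0.2]
width: 0.0853
gripper_force: 0.0
```

Call:
play_rows(motion=[0.5,0,0,0,1,0,0,0,1.5,0,0,0,2,0,0,0,2.7,0,0,0,3.4,0,0,0,4.1,0,0,0,4.8,0,0,0,5.5,0,0,0,6.2,0,0,0,6.9,0,0,0,7.6,0,0,0,8.2,0,0,0,8.7,0,0,0,9.1,0,0,0,9.1,0,0,0])

```text
clock: 4.75
tool_pos: [0.4647, -0.1166, 0.0258]
ee_rot: [3.142, 0.0, 1.722]
wrist_force: [-0.9, 0.0, -0.3]
width: 0.0849
gripper_force: 0.0
```

```bash
python3 -c "
from h import *
where();go(-35,-30,.026)
c=capture('scene');im=cv2.resize(c['img'][75:300,110:380,::-1],None,fx=2.6,fy=2.6);cv2.imwrite('pics/d.png',im)"
```

```text
bed mm [-34.5 -79.4] z 25.8 yaw rel -0.0005 F [-0.89  0.05 -0.29] t 4.75
shift cm [ 4.94 -0.06 -0.02] roll deg -0.0 rpy [3.1416e+00 1.0000e-04 1.7220e+00] t 4.75
```

View pics/d.png

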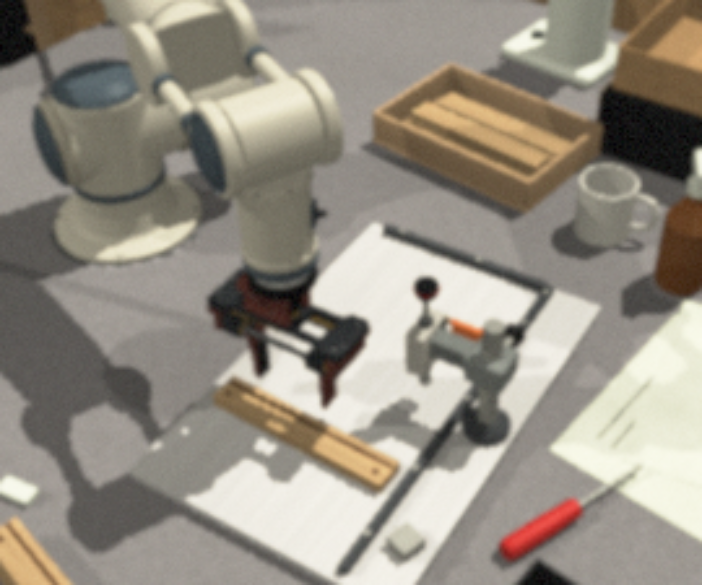

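The rail looks unmoved, at (215,390) to (395,480), with the fingertips at (260,370) and (328,400). I'll check that against the projection before going on.

```bash
python3 -c "
from h import *
np.set_printoptions(precision=1,suppress=True)
where(); s=observe(); print(s['tool_pos'],s['width'])
for n in ('scene','top'):
    c=capture(n)
    f=lambda X:(proj(c,X)-([110,75] if n=='scene' else [150,110]))*(2.6 if n=='scene' else 3.6)
    t=s['tool_pos']; 
    tips=[np.r_[b2w(BED,(-.0345+o,-.0794))[0],.026] for o in (-.05,.05)]
    print(n,'tips',f(tips),'rail ends if pushed',f(np.c_[b2w(BED,[(-.12,-.049),(.12,-.049)]),[.038]*2]),'orig',f(np.c_[b2w((.5039,-.1507,.0893),[(-.12,0),(.12,0)]),[.038]*2]))
cv2.imwrite('pics/e.png',cv2.resize(c['img'][110:276,150:370,::-1],None,fx=3.6,fy=3.6))
"
```

```text
bed mm [-34.5 -79.5] z 25.8 yaw rel -0.0006 F [-0.   0.1 -0.1] t 4.8
[ 0.5 -0.1  0. ] 0.0849189731867888
scene tips [[262.5 382.9]
 [331.2 415.5]] rail ends if pushed [[253.3 349.7]
 [421.9 427.2]] orig [[221.  381.5]
 [384.9 473.4]]
top tips [[505.7 464.9]
 [489.5 354.3]] rail ends if pushed [[478.3 509. ]
 [440.4 243.1]] orig [[548.9 500.1]
 [525.5 233.2]]
```

View pics/e.png

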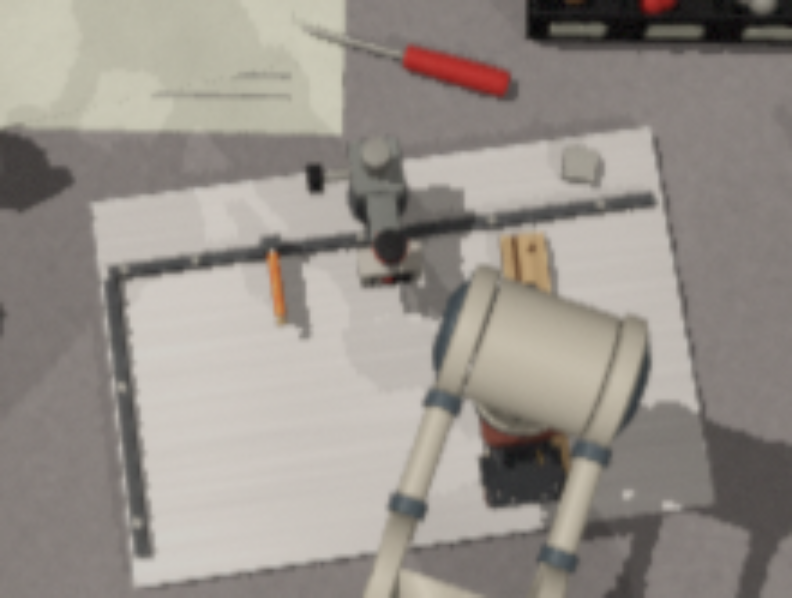

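The crop puts the fingertips about 15 mm higher than the TCP, because wide-open fingers ride up, so they passed just over the rail. Nothing moved: the top picture shows the rail still at (525,240). I'll go back over it, close to 60 mm and come down lower.

Call:
play_rows(motion=[0,0,-2,0,0,0,-5,0,-2,0,-5,0,-4.5,0,-5,0,-7,0,-5,0,-9,0,-5,0,-9.4,0.3,-5,0,-9.4,0.3,-3,0,-9.4,0.3,-1,0,-9.4,0.3,0.1,0,-9.4,0.3,0.4,0,-9.4,0.3,0.4,0], claw=6)

```text
clock: 6.4
tool_pos: [0.4819, -0.2091, 0.0219]
ee_rot: [3.141, 0.0, 1.722]
wrist_force: [-0.8, 0.4, -0.4]
width: 0.0602
gripper_force: 0.0
```

Call:
play_rows(motion=[0.5,0,0,0,1,0,0,0,1.5,0,0,0,2,0,0,0,2.5,0,0,0,3,0,0,0,3.5,0,0,0,4,0,0,0,4.5,0,0,0,5,0,0,0,5.5,0,0,0,6,0,0,0,6.4,0,0,0,6.4,0,0,0])

```text
clock: 8.15
tool_pos: [0.4722, -0.1457, 0.0219]
ee_rot: [3.142, 0.0, 1.722]
wrist_force: [-0.5, -0.3, 0.3]
width: 0.06
gripper_force: 0.0
```

```bash
python3 -c "
from h import *
np.set_printoptions(precision=1,suppress=True)
where();go(-32,-30,.022)
c=capture('scene');z=3
im=cv2.resize(c['img'][130:300,130:350,::-1],None,fx=z,fy=z,interpolation=cv2.INTER_CUBIC)
a=(proj(c,np.c_[b2w(BED,[(.119,-.04),(.119,-.08),(-.121,-.08),(-.121,-.04)]),[.038]*4])-[130,130])*z
cv2.polylines(im,[np.int32(a)],True,(0,0,255),1); cv2.imwrite('pics/f.png',im)"
```

```text
bed mm [ -31.5 -109.3] z 21.9 yaw rel -0.0004 F [-0.5 -0.3  0.3] t 8.15
shift cm [ 7.9 -0.1 -0. ] roll deg -0.0 rpy [3.1 0.  1.7] t 8.15
```

View pics/f.png

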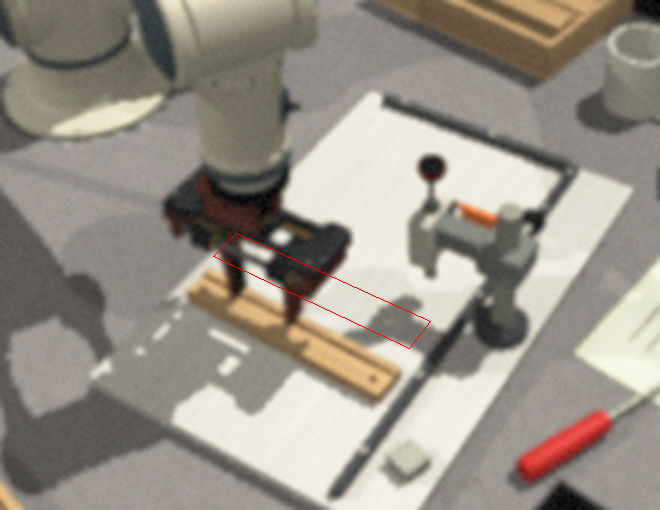

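The fingertips, at (236,298) and (292,325), again appear over the rail's top face. I need the true tip height from the image.

```bash
python3 -c "
from h import *
np.set_printoptions(precision=1,suppress=True)
where()
c=capture('scene')
f=lambda X:((proj(c,X)-[130,130])*3)
for z in (.02,.03,.04,.05): print(z,f([np.r_[b2w(BED,(-.0315+o,-.1093))[0],z] for o in (-.037,.037)]).ravel())
for q in ((.5039,-.1507,.0893),):
  print('orig rail',f(np.c_[b2w(q,[(.12,.02),(.12,-.02),(-.12,-.02),(-.12,.02)]),[.038]*4]))
np.save('prev.npy',c['img'])
im=c['img'][200:250,180:250,::-1]; cv2.imwrite('pics/g.png',cv2.resize(im,None,fx=11,fy=11,interpolation=cv2.INTER_CUBIC))
"
```

```text
bed mm [ -31.4 -109.5] z 21.9 yaw rel -0.0005 F [-0.1  0.4 -0.7] t 8.2
0.02 [238.4 305.1 297.5 333.8]
0.03 [237.4 298.6 296.8 327.3]
0.04 [236.4 292.  296.1 320.7]
0.05 [235.4 285.3 295.4 314. ]
orig rail [[396.3 367.5]
 [371.7 395.3]
 [181.8 287. ]
 [207.9 263.6]]
```

View pics/g.png

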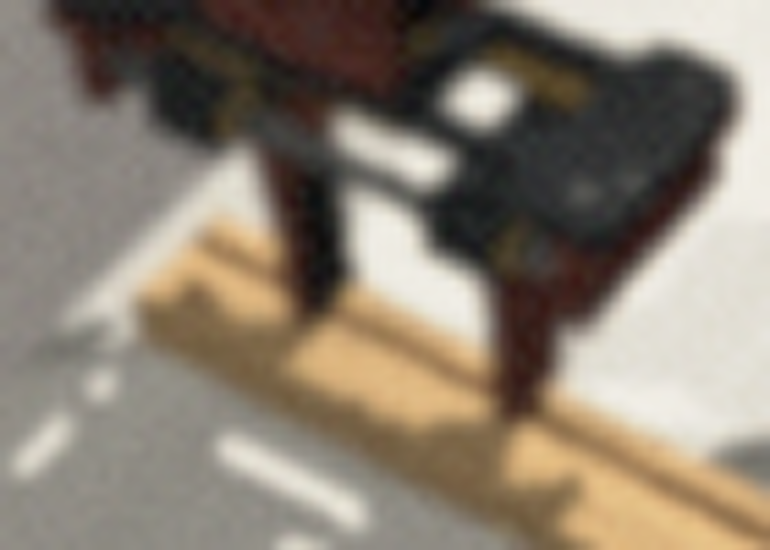

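At (315,320) and (515,415) the tips really are above the rail's top face, about 20 mm higher than the TCP. I'll go back behind the rail at 50 mm opening and feel downward for the bed in small steps.

Call:
play_rows(motion=[0,0,-2,0,-2,0,-2,0,-4,0,-2,0,-6,0.3,-2,0,-6.6,0.3,-1,0,-6.6,0.3,0,0,-6.6,0.3,0.4,0,-6.6,0.3,0.7,0,-6.6,0.3,0.7,0], claw=5)

```text
clock: 9.38
tool_pos: [0.4851, -0.2103, 0.0148]
ee_rot: [-3.142, -0.0, 1.722]
wrist_force: [-0.5, 0.5, -0.1]
width: 0.0498
gripper_force: 0.0
```

Call:
play_rows(motion=[0,0,0.2,0,0,0,0.3,0,0,0,0.3,0])

```text
clock: 9.75
tool_pos: [0.4851, -0.2107, 0.0118]
ee_rot: [3.142, -0.0, 1.722]
wrist_force: [-0.3, -0.2, -0.4]
width: 0.0495
gripper_force: 0.0
```

Call:
play_rows(motion=[0,0,0.2,0,0,0,0.2,0])

```text
clock: 10.0
tool_pos: [0.485, -0.2107, 0.0096]
ee_rot: [-3.141, -0.0, 1.722]
wrist_force: [0.1, 0.7, -0.2]
width: 0.0499
gripper_force: 0.0
```

Call:
play_rows(motion=[0,0,0.2,0,0,0,0.2,0])

```text
clock: 10.25
tool_pos: [0.485, -0.2107, 0.0076]
ee_rot: [-3.141, -0.0, 1.722]
wrist_force: [0.5, 0.0, 0.2]
width: 0.0502
gripper_force: 0.0
```

Call:
play_rows(motion=[0,0,0.2,0,0,0,0.2,0])

```text
clock: 10.5
tool_pos: [0.485, -0.2107, 0.0056]
ee_rot: [-3.141, -0.0, 1.722]
wrist_force: [-0.4, 0.3, 0.2]
width: 0.0497
gripper_force: 0.0
```

Call:
play_rows(motion=[0,0,0.15,0,0,0,0.15,0])

```text
clock: 10.75
tool_pos: [0.485, -0.2107, 0.0042]
ee_rot: [-3.141, -0.0, 1.722]
wrist_force: [-0.7, 0.2, 0.2]
width: 0.0502
gripper_force: 0.0
```

No bed contact yet, and by the picture estimate the tips should now be about 4 mm above the bed, which is a good pushing height. I'll push a few cm and check that the rail moves.

Call:
play_rows(motion=[0.6,0,0,0,1.2,0,0,0,1.8,0,0,0,2.4,0,0,0,3,0,0,0,3.6,0,0,0,4.2,0,0,0,4.8,0,0,0,5.4,0,0,0,6,0,0,0,6.6,0,0,0,7.2,0,0,0,7.6,0,0,0,7.6,0,0,0])

```text
clock: 12.5
tool_pos: [0.4736, -0.1352, 0.0043]
ee_rot: [-3.141, -0.0, 1.722]
wrist_force: [0.2, -1.0, 0.3]
width: 0.0498
gripper_force: 0.0
```

```bash
cat >> h.py <<'E'
def rail():   # beech mask in the scene picture -> bed coords of rail's top face pixels
    for n in ("scene","top"):
        c=capture(n); h=cv2.cvtColor(c["img"],cv2.COLOR_RGB2HSV)
        m=(h[...,0]>10)&(h[...,0]<24)&(h[...,1]>75)&(h[...,2]>110)
        v,u=np.nonzero(m); w=ray(c,np.c_[u,v],.038)[:,:2]-BED[:2]; k,s=np.cos(BED[2]),np.sin(BED[2])
        b=1e3*np.c_[k*w[:,0]+s*w[:,1],-s*w[:,0]+k*w[:,1]]
        ok=(b[:,0]>-150)&(b[:,0]<130)&(abs(b[:,1])<250); b=b[ok]
        for x0 in range(-120,121,30):
            y=b[abs(b[:,0]-x0)<10,1]
            if len(y)>5: print(n,x0,"y",np.round(np.percentile(y,[3,50,97])),len(y))
        print(n,"x ext",np.round(np.percentile(b[:,0],[1,99])))
E
python3 -c "
from h import *
where();rail()"
```

```text
bed mm [-28.5 -99.1] z 4.3 yaw rel -0.0003 F [ 0.24 -0.98  0.27] t 12.5
scene -90 y [-95. -85. -47.] 25
scene -60 y [-86. -72. -48.] 35
scene -30 y [-91. -86. -80.] 16
scene 0 y [-88. -80. -73.] 15
scene 30 y [-92. -72. -52.] 70
scene 60 y [-98. -82. 123.] 61
scene 90 y [-97. -74. 125.] 92
scene 120 y [-97. -76. -56.] 62
scene x ext [-109.  123.]
top -120 y [-82. -66. -50.] 31
top -90 y [-77. -63. -49.] 61
top -60 y [-73. -61. -49.] 51
top -30 y [-78. -71. -58.] 33
top 60 y [-58. -52. 104.] 12
top 90 y [-87. -70. 107.] 61
top 120 y [-85. -60. 108.] 45
top x ext [-117.  126.]
```

The rail now moves squarely, with its centre near y = -69 mm. I'll back off, widen to 60 mm and shift 5 mm nearer for body clearance at the head, then push until the rail centre is at y ≈ 0.

Call:
play_rows(motion=[-0.6,0,0,0,-1,-0.3,0,0,-1,-0.5,0.1,0,-1,-0.5,0.2,0,-0.5,-0.5,0.2,0,0,-0.5,0.2,0,0.6,-0.5,0.2,0,1.2,-0.5,0.2,0,1.8,-0.5,0.2,0,2.4,-0.5,0.2,0,3,-0.5,0.2,0,3.6,-0.5,0.2,0,4.2,-0.5,0.2,0,4.8,-0.5,0.2,0,5.4,-0.5,0.2,0,6,-0.5,0.2,0,6.5,-0.5,0.2,0,6.8,-0.5,0.2,0,6.9,-0.5,0.2,0,6.9,-0.5,0.2,0], claw=6)

```text
clock: 15.1
tool_pos: [0.4584, -0.0681, 0.0024]
ee_rot: [3.142, -0.0, 1.722]
wrist_force: [0.2, 0.2, -0.0]
width: 0.0602
gripper_force: 0.0
```

Call:
play_rows(motion=[-1,0,0,0,-3,0,0,0,-6,0,-1,0,-9,0,-5,0,-10,0,-10,0,-10,0,-14,0,-10,0,-14,0])

```text
clock: 15.98
tool_pos: [0.4751, -0.1687, 0.1466]
ee_rot: [3.135, 0.004, 1.721]
wrist_force: [0.9, 0.6, -0.8]
width: 0.0602
gripper_force: 0.0
```

```bash
python3 -c "
from h import *
where();go(90,0,.25);rail()"
```

```text
bed mm [ -32.1 -132.5] z 146.6 yaw rel -0.0018 F [ 0.94  0.63 -0.83] t 15.975
shift cm [ 13.27  12.19 -10.34] roll deg -0.1 rpy [3.1355 0.004  1.7207] t 15.975
scene -90 y [-17.   2.  17.] 41
scene -60 y [-28.  -5.  15.] 66
scene -30 y [-29.  -7.  15.] 66
scene 0 y [-29.  -8.  15.] 69
scene 30 y [-28.  -7.  15.] 70
scene 60 y [-29.  -5. 120.] 82
scene 90 y [-29.  -4. 125.] 83
scene 120 y [-25.  -6.  13.] 48
scene x ext [-95. 122.]
top -120 y [-18.  -2.  16.] 36
top -90 y [-18.  -0.  17.] 75
top -60 y [-17.  -0.  17.] 76
top -30 y [-17.  -0.  18.] 74
top 0 y [-18.  -0.  17.] 74
top 30 y [-18.   0.  18.] 75
top 60 y [-18.  -1.  18.] 72
top 90 y [-16.  16. 108.] 45
top 120 y [ 99. 103. 108.] 19
top x ext [-117.  122.]
```

The rail is square and centred at y ≈ 0, so the foot (±8 mm) is wholly over it. Going above the cap with shut fingers.

Call:
play_rows(motion=[0,0,-4,0,0,0,-9,0,2.5,2.3,-10.3,0,5,4.6,-10.3,0,7.5,6.9,-10.3,0,10,9.2,-10.3,0,12.4,11.2,-10.3,0,13.4,12.1,-10.3,0,13.4,12.1,-10.3,0,13.4,12.1,-10.3,0], claw=0)

```text
clock: 17.32
tool_pos: [0.5725, -0.0172, 0.245]
ee_rot: [-3.141, 0.0, 1.721]
wrist_force: [0.2, 1.5, 0.0]
width: 0.0006
gripper_force: 0.0
```

```bash
python3 -c "
from h import *
where();go(90,1,.21)
c=capture('scene'); cv2.imwrite('pics/h.png',cv2.resize(c['img'][100:220,220:340,::-1],None,fx=5,fy=5,interpolation=cv2.INTER_CUBIC))"
```

```text
bed mm [87.1  2.5] z 245.0 yaw rel -0.0017 F [0.24 1.53 0.01] t 17.325
shift cm [-0.15  0.3   3.5 ] roll deg -0.1 rpy [-3.1408e+00  2.0000e-04  1.7208e+00] t 17.325
```

View pics/h.png

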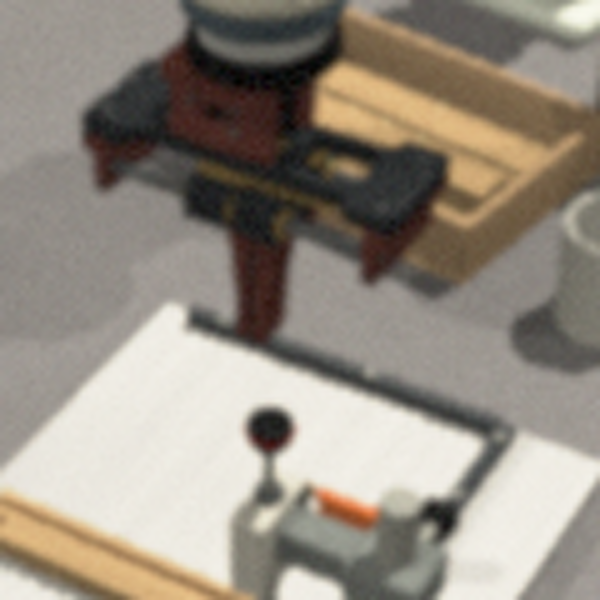

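The tip shows at (258,338) and the cap at (270,425), so the tip looks further above the cap than the TCP reading says. Checking by projection.

```bash
python3 -c "
from h import *
np.set_printoptions(precision=1,suppress=True)
c=capture('scene'); t=observe()['tool_pos']; f=lambda X:(proj(c,X)-[220,100])*5
for z in (.245,.255,.265,.275,.285): print(z,f(np.r_[t[:2],z]))
w=np.r_[b2w(BED,(.09,0))[0]]
for z in (.18,.206): print('cap',z,f(np.r_[w,z]))
c=capture('top'); print('top cap native', proj(c,np.r_[w,.206]), 'tcp', proj(c,np.r_[t[:2],.25]))
"
```

```text
0.245 [[259.8 360.5]]
0.255 [[259.9 346.2]]
0.265 [[260.  331.7]]
0.275 [[260.2 317.1]]
0.285 [[260.3 302.2]]
cap 0.18 [[261.3 453.4]]
cap 0.206 [[261.7 418.8]]
top cap native [[258.9 178.1]] tcp [[258.2 176.1]]
```

The tip is about 20 mm above the reported TCP, so contact should come near TCP z ≈ 0.186. I'll centre with a small average correction, approach, and then step down by force.

Call:
play_rows(motion=[-0.2,0.5,1,0,-0.2,0.5,2.5,0,-0.2,0.5,4,0,-0.2,0.5,5,0,-0.2,0.5,5,0,-0.2,0.5,5,0])

```text
clock: 18.23
tool_pos: [0.5782, -0.0175, 0.1959]
ee_rot: [3.141, 0.0, 1.722]
wrist_force: [0.8, 1.2, -0.3]
width: 0.0004
gripper_force: 0.0
```

Call:
play_rows(motion=[0,0,0.2,0,0,0,0.4,0,0,0,0.6,0,0,0,0.8,0,0,0,0.8,0])

```text
clock: 18.85
tool_pos: [0.578, -0.0176, 0.187]
ee_rot: [-3.141, -0.0, 1.722]
wrist_force: [0.3, -0.1, 0.5]
width: 0.0007
gripper_force: 0.0
```

Call:
play_rows(motion=[0,0,0.2,0,0,0,0.4,0,0,0,0.4,0])

```text
clock: 19.23
tool_pos: [0.578, -0.0175, 0.183]
ee_rot: [-3.141, -0.0, 1.722]
wrist_force: [-0.6, 0.7, 0.5]
width: 0.0007
gripper_force: 0.0
```

Call:
play_rows(motion=[0,0,0.2,0,0,0,0.4,0,0,0,0.4,0])

```text
clock: 19.6
tool_pos: [0.5782, -0.0176, 0.1794]
ee_rot: [3.141, 0.0, 1.722]
wrist_force: [0.3, 0.6, 1.4]
width: 0.0007
gripper_force: 0.8
```

Call:
play_rows(motion=[0,0,0.2,0,0,0,0.4,0,0,0,0.4,0])

```text
clock: 19.98
tool_pos: [0.5782, -0.0176, 0.1751]
ee_rot: [3.142, -0.0, 1.722]
wrist_force: [0.7, -1.3, 2.0]
width: 0.0004
gripper_force: 0.9
```

Call:
play_rows(motion=[0,0,0.2,0,0,0,0.4,0,0,0,0.4,0])

```text
clock: 20.35
tool_pos: [0.5781, -0.0176, 0.1711]
ee_rot: [-3.142, 0.0, 1.722]
wrist_force: [0.6, 0.4, 1.6]
width: 0.0006
gripper_force: 1.1
```

Call:
play_rows(motion=[0,0,0.2,0,0,0,0.2,0])

```text
clock: 20.6
tool_pos: [0.5781, -0.0176, 0.1691]
ee_rot: [-3.142, -0.0, 1.722]
wrist_force: [-0.2, -0.2, 2.8]
width: 0.0004
gripper_force: 1.1
```

Call:
play_rows(motion=[0,0,0.2,0,0,0,0.2,0])

```text
clock: 20.85
tool_pos: [0.5781, -0.0176, 0.1672]
ee_rot: [-3.142, 0.0, 1.722]
wrist_force: [-0.2, 0.1, 2.2]
width: 0.0003
gripper_force: 1.2
```

Call:
play_rows(motion=[0,0,0.2,0,0,0,0.2,0])

```text
clock: 21.1
tool_pos: [0.5782, -0.0176, 0.1657]
ee_rot: [3.141, 0.0, 1.722]
wrist_force: [-0.1, 0.1, 5.0]
width: 0.0004
gripper_force: 2.5
```

The force jumped to 5 N, so the foot is on the rail. Pressing about 4 mm further, holding 1.5 s, then releasing.

Call:
play_rows(motion=[0,0,0.2,0,0,0,0.4,0,0,0,0.4,0,0,0,0.4,0])

```text
clock: 21.6
tool_pos: [0.5782, -0.0176, 0.1623]
ee_rot: [3.141, 0.0, 1.722]
wrist_force: [-1.7, 0.1, 6.8]
width: 0.0006
gripper_force: 3.2
```

Call:
play_rows(motion=[0,0,0,0,0,0,0,0,0,0,0,0,0,0,0,0,0,0,0,0,0,0,0,0,0,0,0,0,0,0,0,0,0,0,0,0,0,0,0,0,0,0,0,0,0,0,0,0])

```text
clock: 23.1
tool_pos: [0.5783, -0.0176, 0.1623]
ee_rot: [3.14, 0.0, 1.722]
wrist_force: [-1.1, -0.1, 6.1]
width: 0.0007
gripper_force: 3.2
```

Call:
play_rows(motion=[0,0,-0.3,0,0,0,-0.8,0,0,0,-1.4,0,0,0,-2,0,0,0,-2.6,0,0,0,-4,0,0,0,-7,0,0,0,-8.5,0,0,0,-8.5,0])

```text
clock: 24.22
tool_pos: [0.5787, -0.0176, 0.2479]
ee_rot: [3.139, 0.001, 1.722]
wrist_force: [0.0, 0.2, 0.1]
width: 0.0006
gripper_force: 0.0
```

```bash
python3 -c "
from h import *
where();go(-32,-60,.24);rail()"
```

```text
bed mm [93.1  1.3] z 247.9 yaw rel -0.0008 F [0.01 0.21 0.13] t 24.225
shift cm [ -6.14 -12.51   0.79] roll deg -0.0 rpy [3.1389e+00 6.0000e-04 1.7217e+00] t 24.225
scene -120 y [-18.  -5.  12.] 15
scene -90 y [-29.  -6.  15.] 64
scene -60 y [-28.  -5.  16.] 67
scene -30 y [-29.  -7.  15.] 66
scene 0 y [-28.  -8.  15.] 68
scene 30 y [-28.  -7.  15.] 71
scene 60 y [-29.  -5. 122.] 82
scene 90 y [-28.  -4. 125.] 85
scene 120 y [-29.  -9.  13.] 54
scene x ext [-111.  122.]
top 0 y [-19. -10.  -1.] 7
top 30 y [-18.   0.  18.] 75
top 60 y [-17.  -3.  17.] 21
top x ext [ 8. 55.]
```

The press was held from t = 21.6 to 23.1 s at about 6.5 N and released, and the rail is still square at y ≈ 0. Going back behind the rail.

Call:
play_rows(motion=[0,-3,0,0,0,-7,0,0,-2,-11,0,0,-5,-12.5,0,0,-6.2,-12.5,2,0,-6.2,-12.5,6,0,-6.2,-12.5,11,0,-6.2,-12.5,16,0,-6.2,-12.5,20,0,-6.2,-12.5,22.5,0,-6.2,-12.5,24,0,-6.2,-12.5,24.5,0,-6.2,-12.5,24.5,0], claw=6)

```text
clock: 25.95
tool_pos: [0.4641, -0.0976, 0.0015]
ee_rot: [3.141, 0.0, 1.722]
wrist_force: [-0.3, 0.4, 0.4]
width: 0.0598
gripper_force: 0.0
```

Call:
play_rows(motion=[0.8,0,0,0,1.6,0,0,0,2.4,0,0,0,3,0,0,0,3.6,0,0,0,4.2,0,0,0,4.8,0,0,0,5.4,0,0,0,6,0,0,0,6.6,0,0,0,7.2,0,0,0,7.8,0,0,0,8.4,0,0,0,9,0,0,0,9.5,0,0,0,10,0,0,0,10.5,0,0,0,10.5,0,0,0])

```text
clock: 28.2
tool_pos: [0.4478, 0.0067, 0.0012]
ee_rot: [-3.141, -0.001, 1.722]
wrist_force: [0.2, -0.2, 0.7]
width: 0.0599
gripper_force: 0.0
```

```bash
python3 -c "
from h import *
where();go(-32,73,.0025);rail()"
```

```text
bed mm [-32.5  45.1] z 1.2 yaw rel -0.0001 F [ 0.24 -0.21  0.7 ] t 28.2
shift cm [ 2.79  0.05 -0.13] roll deg -0.0 rpy [-3.1412e+00 -6.0000e-04  1.7224e+00] t 28.2
scene -120 y [53. 66. 75.] 10
scene -90 y [45. 53. 75.] 14
scene -60 y [54. 69. 85.] 40
scene -30 y [51. 61. 74.] 28
scene 0 y [56. 69. 79.] 21
scene 30 y [53. 60. 84.] 16
scene 90 y [ 43. 106. 127.] 23
scene x ext [-114.  111.]
top -120 y [80. 87. 93.] 12
top -90 y [77. 87. 94.] 33
top -60 y [80. 88. 93.] 23
top 90 y [ 57.  76. 107.] 74
top 120 y [ 58.  83. 108.] 43
top x ext [-116.  127.]
```

Call:
play_rows(motion=[0.5,0,-0.1,0,1,0,-0.1,0,1.5,0,-0.1,0,2,0,-0.1,0,2.5,0,-0.1,0,2.8,0,-0.1,0,2.8,0,-0.1,0])

```text
clock: 29.18
tool_pos: [0.4439, 0.0342, 0.0024]
ee_rot: [3.141, -0.0, 1.722]
wrist_force: [0.7, -0.6, -0.1]
width: 0.0602
gripper_force: 0.0
```

```bash
python3 -c "
from h import *
where();rail()"
```

```text
bed mm [-32.3  72.8] z 2.4 yaw rel -0.0003 F [ 0.73 -0.57 -0.06] t 29.175
scene -120 y [ 88.  98. 107.] 8
scene -90 y [ 76.  86. 116.] 15
scene -60 y [ 83.  99. 115.] 42
scene -30 y [ 80.  91. 105.] 31
scene 0 y [ 84. 100. 113.] 22
scene 30 y [ 82.  93. 108.] 9
scene 60 y [109. 117. 125.] 11
scene 90 y [114. 117. 125.] 8
scene x ext [-113.  103.]
top -120 y [112. 118. 124.] 10
top -90 y [106. 116. 125.] 39
top -60 y [109. 118. 124.] 28
top 90 y [ 82. 108. 127.] 74
top 120 y [ 83. 110. 128.] 65
top x ext [-114.  128.]
```

The rail is square with its front under the flap. I'll push on a little, then shift the push to mid-length once the body is clear of the head, and push through.

Call:
play_rows(motion=[0.5,0,0,0,1,0,0,0,1.5,0,0,0,2,0,0,0,2.2,0,0,0,1.6,0,0,0,1.2,0,0,0,1.2,1.5,0,0,1.2,3.3,0,0,1.4,3.3,0,0,1.8,3.3,0,0,2.2,3.3,0,0,2.7,3.3,0,0,3.2,3.3,0,0,3.7,3.3,0,0,4.2,3.3,0,0,4.7,3.3,0,0,5.1,3.3,0,0,5.1,3.3,0,0])

```text
clock: 31.65
tool_pos: [0.4688, 0.0896, 0.0024]
ee_rot: [3.142, -0.0, 1.722]
wrist_force: [0.1, -0.3, 0.1]
width: 0.0598
gripper_force: 0.0
```

```bash
python3 -c "
from h import *
where();rail()"
```

```text
bed mm [  0.7 123.8] z 2.4 yaw rel -0.0003 F [ 0.12 -0.33  0.11] t 31.65
scene -120 y [138. 160. 173.] 18
scene -90 y [123. 142. 162.] 48
scene -60 y [123. 137. 172.] 27
scene -30 y [134. 155. 176.] 51
scene 0 y [130. 136. 147.] 11
scene 30 y [138. 156. 174.] 23
scene 60 y [121. 146. 169.] 61
scene 90 y [110. 142. 169.] 72
scene 120 y [155. 162. 170.] 13
scene x ext [-116.  118.]
top -120 y [137. 153. 172.] 32
top -90 y [136. 154. 172.] 70
top -60 y [165. 169. 173.] 19
top -30 y [165. 169. 172.] 17
top 120 y [ 99. 137. 171.] 56
top x ext [-118.  128.]
```

Call:
play_rows(motion=[0.5,0,0,0,1,0,0,0,1.5,0,0,0,2,0,0,0,2.4,0,0,0,2.6,0,0,0,2.2,0,0,0,1.6,0,0,0,1.4,-2,-1,0,1.4,-6,-4,0,1.4,-10,-9,0,1.4,-12,-14,0,1.4,-12,-18,0,1.4,-12,-20,0,1.4,-12,-20,0])

```text
clock: 33.62
tool_pos: [0.3488, 0.0848, 0.204]
ee_rot: [3.138, 0.0, 1.721]
wrist_force: [-0.8, 0.1, -0.9]
width: 0.0597
gripper_force: 0.0
```

```bash
python3 -c "
from h import *
where();rail()
c=capture('scene'); cv2.imwrite('pics/i.png',cv2.resize(c['img'][100:300,150:370,::-1],None,fx=3,fy=3,interpolation=cv2.INTER_CUBIC))"
```

```text
bed mm [-118.6  137.2] z 204.0 yaw rel -0.0014 F [-0.76  0.12 -0.9 ] t 33.625
scene -120 y [159. 173. 189.] 10
scene -90 y [149. 171. 195.] 51
scene -60 y [148. 171. 194.] 56
scene -30 y [152. 173. 195.] 52
scene 0 y [178. 187. 195.] 20
scene 30 y [150. 173. 195.] 53
scene 60 y [121. 170. 195.] 62
scene 90 y [106. 165. 195.] 79
scene 120 y [157. 175. 195.] 38
scene x ext [-110.  122.]
top 0 y [161. 177. 196.] 25
top 30 y [161. 179. 197.] 75
top 60 y [161. 178. 197.] 76
top 90 y [100. 174. 197.] 94
top 120 y [ 99. 167. 197.] 51
top x ext [  4. 126.]
```

My picture budget is used up, so I'll check the flap, gauge and bystanders numerically against the earlier frame.

```bash
python3 -c "
from h import *
c=capture('scene'); b=np.load('prev.npy'); a=c['img']
def m(i):
    h=cv2.cvtColor(i,cv2.COLOR_RGB2HSV); k=(h[...,0]<11)&(h[...,0]>3)&(h[...,1]>150)&(h[...,2]>150); k[:, :250]=0;k[:,320:]=0; k[:180]=0;k[230:]=0
    v,u=np.nonzero(k); return len(u),u.mean(),v.mean(),u.min(),u.max(),v.min(),v.max()
print('flap before',m(b)); print('flap now',m(a))
def cap(i): # dark cap pixels
    g=i[170:200,262:285].max(2); v,u=np.nonzero(g<70); return len(u),u.mean()+262,v.mean()+170
print('cap',cap(b),cap(a))
d=cv2.absdiff(cv2.GaussianBlur(a,(5,5),0),cv2.GaussianBlur(b,(5,5),0)).max(2)
for n,(x0,y0,x1,y1) in dict(driver=(300,250,360,292),master=(255,272,276,292),mug=(328,135,366,170),spray=(358,130,390,190),oil=(178,330,202,365),rails=(100,270,165,348),eraser=(105,255,128,272)).items(): print(n,(d[y0:y1,x0:x1]>40).sum())
"
```

```text
flap before (13, np.float64(288.3076923076923), np.float64(200.76923076923077), np.int64(284), np.int64(294), np.int64(199), np.int64(203))
flap now (10, np.float64(287.4), np.float64(200.3), np.int64(284), np.int64(292), np.int64(199), np.int64(203))
cap (49, np.float64(275.0204081632653), np.float64(182.20408163265307)) (58, np.float64(274.94827586206895), np.float64(182.27586206896552))
driver 0
master 0
mug 0
spray 0
oil 0
rails 667
eraser 5
```

```bash
python3 -c "
from h import *
t=capture('top')['img']; o=cv2.imread('pics/top0.png')[:,:,::-1]; n=cv2.resize(t,(800,600),interpolation=cv2.INTER_CUBIC)
d=cv2.absdiff(cv2.GaussianBlur(n,(7,7),0),cv2.GaussianBlur(np.ascontiguousarray(o),(7,7),0)).max(2)
print('stack diff',(d[280:420,600:645]>40).sum(),'flap',(d[275:315,345:365]>50).sum())
where(); print(job_done())"
```

```text
stack diff 0 flap 0
bed mm [-119.8  137.4] z 200.9 yaw rel -0.001 F [0.18 0.22 0.04] t 33.875
the job is handed in; nothing more can be done
None
```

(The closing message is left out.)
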